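# Build the pour-over coffee stack on the scale

### The job

Set up the coffee stack on the scale, from the bottom up: stand the steel cup in the middle of the scale's round pan, then set the white dripper on the cup, then hang the dark metal filter basket in the dripper, and last put the wooden lid on the basket. Place each piece upright and fully seated and let go of it before fetching the next; set the pieces down gently without dropping them, and do not shove or tip the mill, the tin or the mug.

Things in the scene. Friction and masses are not known exactly. Their poses are not given: they have to be found in the camera images.
- scale_pan (a point): Centre of the top of the round steel pan (100 mm across, 27 mm above the table) on a flat white plastic kitchen scale. Its case is 160 mm (x) by 130 mm (y), 24 mm high, with a black display strip near its -x edge; the pan centre lies 18 mm towards the scale's +x from the case's middle. Fixed; place and yaw vary. z up.
- cup: Loose, round, upright at the start; origin: centre of its underside, z up. Plain straight steel cup without handle, 60 mm outside diameter, 75 mm tall, wall 3.5 mm (53 mm wide inside), about 0.2 kg. Grip it across its outside. Open end up.
- dripper: Loose, round, upright at the start; origin: centre of its underside, z up. White ceramic funnel, 64 mm tall, 0.22 kg. Diameters by height: spigot 42 mm (0-12), flat flange 66 (12-16), cone 44 to 62 (16-46), upright band 62 (46-64; grip here). Mouth 56 wide. Seated on the cup, the spigot is inside it and the flange on its rim: origin 63 mm above the cup's origin.
- filter: Loose, round, upright at the start; origin: centre of its underside, z up. Dark metal filter basket, 69 mm tall, 0.12 kg. Diameters by height: ribbed cone 32 to 51 mm (0-40), flat lip 62 (40-43), straight collar 50 (43-69; grip here), 44 wide inside. Seated in the dripper, the lip lies on the dripper's top rim: origin 24 mm above the dripper's origin.
- lid: Loose, round, upright at the start; origin: centre of its underside, z up. Wooden lid, 41 mm tall, 0.07 kg. Diameters by height: plug 34 mm (0-8), disc 58 (8-13), knob 20 (13-41; grip here). Seated on the filter, the plug is inside the collar and the disc on the collar's top: origin 61 mm above the filter's origin.
- mill: Bystander, leave alone: dark wooden box mill with a steel bowl and crank, base 110 x 110 mm, 176 mm tall, its crank reaching 102 mm towards its +x. Origin: centre of underside. Loose.
- tin: Bystander, leave alone: square grey tin with a steel lid, 84 x 84 x 143 mm tall. Origin: centre of underside. Loose.
- mug: Bystander, leave alone: blue ceramic mug, 80 mm across, 85 mm tall, handle to its +y. Origin: centre of underside. Loose.
Not all that is in view belongs to the job. Leave any orange or pink look-alike of the dripper alone.

How it is judged:
By the outcome, as a careful person would: the job done as asked, in the order asked, and still so for the second after the job is handed in, with the robot touching nothing.
It also fails if it takes over 115 s, if anything falls off the work surface, if the arm or the gripper's body presses on something with over 40 N, if the wrist force passes 120 N, or if a joint passes its speed limit or range.

### The arm

A 6-joint arm with a two-finger parallel gripper is mounted at the origin on the work surface. World frame = base frame: x ahead of the robot, y to its left, z up, the work surface at z = 0. Lengths are in m, angles in rad, forces in N, time in s.
With the tool pointing down it reaches from about 0.25 to 0.725 m from the base axis. Payload 9.7 kg.
Tool frame: the origin (TCP) lies on the mounting face of the last link; the fingertips stand arm.tcp_to_tips ahead of it and the grasp point (between the pads) lies 155 mm ahead of it (arm.tcp_to_tips is the distance from the TCP to the fingertips, in m); z points along the fingers, x is the direction in which the jaws open and shut, and the axes are right-handed (so a half turn about z gives the same grasp; the last joint's range is limited). The gripper opens to 85 mm and grips with 20 to 120 N. Pads are 22 mm wide; open, the fingers measure 114 mm over their backs; the gripper's body (76 mm by 85 mm) begins 54 mm behind the grasp point. The pads swing forward as they close: fully open they stand 13 mm farther back than shut.
Start: joints at [1.28, 0.087, 0.176, 1.66, 0, 1.571], TCP at [0.158, 0.527, 0.405] pointing down, gripper open.
Joint ranges: [-3.13, 3.13], [-0.85, 1.81], [-1.15, 1.24], [-2.2, 2.28], [-1.44, 1.52], [-3.14, 3.14]. Speed limits (rad/s): [2.22, 2.22, 2.57, 3.14, 3.14, 3.14].

### API

Orientations are given as [roll, pitch, yaw] about the fixed x, y, z axes, in that order (R = Rz(yaw) Ry(pitch) Rx(roll)).
In Python, from cell import arm gives the robot as it stands. Calls block until the motion is done:
- arm.goto(position, orientation): joint-space move of the TCP to a pose.
- arm.move_linear(position, orientation=None, v=0.15, guard=None): straight line of the TCP; orientation=None keeps the orientation; v is the mean speed in m/s. With guard (N) it stops when the force on the tool has changed by that much, and returns True; else False.
- arm.movej(angles): joint-space move.
- arm.command_gripper(opening, grip_force=None): finger opening in m; grip_force is the grip in N (None keeps the last); returns when the fingers have stopped.
- arm.pause(seconds).
- arm.ik(position, orientation): joint angles nearest the present ones, or None.
- arm.get_image(name): name is "scene" or "top"; returns the picture (480x640x3 uint8, red, green, blue); there is no depth.
- arm.calibration(name): a dict with "vertical_fov" (degrees; the focal length in pixels is half the picture's height over the tangent of half this angle, whatever the lens; pixels are square), "cx", "cy" (the principal point, pixels), "R" (3x3) and "t" (3): a world point X has camera coordinates R X + t. Camera axes: x right, y down, z forward; pixel columns grow to the right and rows downward; lengths in m; the calibration is good to about 2 mm. A picture is of the moment at which its call begins. calibration takes no time and is no camera call.
A pose or a line that the arm cannot do raises arm.MotionError and nothing moves.
- arm.hand_in(): hands the job in, once; it reports no verdict.
Readings, each from a call of its own:
- arm.get_t(): time.
- arm.get_joints(): joint angles.
- arm.get_qvel(): joint speeds.
- arm.get_joint_torque(): joint torques, N m.
- arm.get_tcp_pos(): TCP position.
- arm.get_tcp_rot(): TCP orientation.
- arm.get_force(): force on the tool from outside, world axes, zero at the start.
- arm.get_moment(): the same for the moment, N m.
- arm.get_opening(): finger opening in m.
Only numpy, scipy, OpenCV 4.12 (cv2) and the standard library are available. Lean on these libraries where they do the work, as an engineer would, in place of code of your own. Each camera call takes 0.05 s, during which the arm holds its last target.

## Working session

There is one attempt and no reset: what is moved stays moved. The work goes in short steps, each a Python script; the robot and the scene stay as the last script left them, time stands still between calls to the robot, and variables do not carry over. Pictures are saved under pics/ and viewed, and the job is handed in when it is done.

```bash
ls; mkdir -p pics; python3 - <<'E'
from cell import arm
import cv2,numpy as np
for n in("scene","top"):
    im=arm.get_image(n); cv2.imwrite(f"pics/{n}0.png",im[:,:,::-1]); c=arm.calibration(n); print(n,c)
    R=np.array(c["R"]);print("campos",-R.T@np.array(c["t"]))
print(arm.tcp_to_tips,arm.get_tcp_pos(),arm.get_tcp_rot(),arm.get_t(),arm.get_opening())
E
```

```text
pics
scene {'vertical_fov': 44.923044663143244, 'cx': 323.4108206384129, 'cy': 236.23969493006058, 'R': array([[ 0.86198374,  0.50653881, -0.02006162],
       [ 0.28839495, -0.52254306, -0.80235722],
       [-0.41690813,  0.6858332 , -0.59650686]]), 't': array([-0.43889298, -0.09102898,  1.73627548])}
campos [ 1.12843827 -1.01604561  0.95385757]
top {'vertical_fov': 56.904124685679264, 'cx': 321.80907430510655, 'cy': 240.29457615433583, 'R': array([[ 0.00559612, -0.99995442, -0.00773575],
       [-0.9897685 , -0.00443585, -0.1426136 ],
       [ 0.14257279,  0.00845469, -0.98974821]]), 't': array([-0.00590567,  0.4950849 ,  1.10329737])}
campos [ 0.33275231 -0.01303732  1.16254675]
0.1734 [0.15767518 0.52690835 0.40407622] [-3.14156042e+00  1.15709537e-03  1.28003562e+00] 0.1 0.08561408739866999
```

View pics/scene0.png

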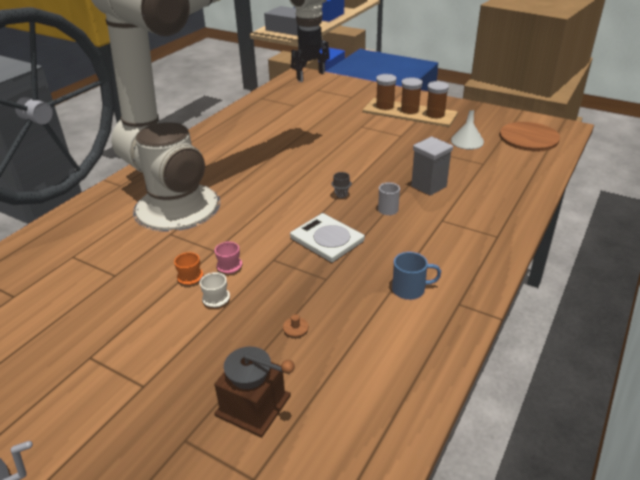

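View pics/top0.png

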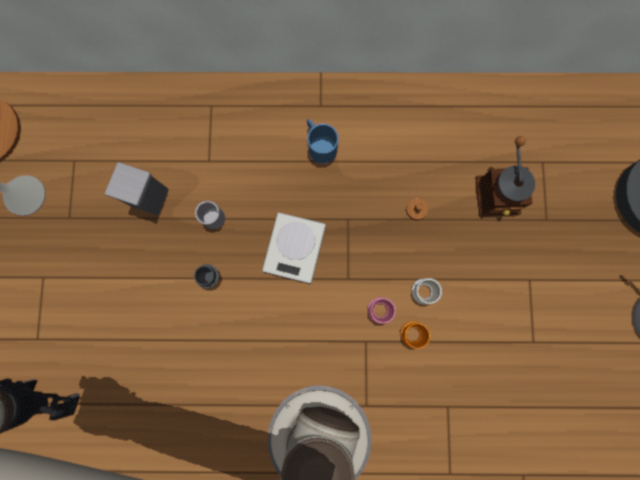

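The top picture shows the scale at (295,248), cup (209,215), filter (207,276) and lid (417,209). There are four dripper candidates: white (427,292), orange (416,335), pink (382,311), and a white cone at (23,195) with no band or flange. The white one at (427,292) fits. I'll confirm it in enlarged crops.

```bash
python3 - <<'E'
import cv2,numpy as np
a=cv2.imread("pics/top0.png");b=cv2.imread("pics/scene0.png")
def c(im,x,y,w,h,s): return cv2.resize(im[y:y+h,x:x+w],None,fx=s,fy=s,interpolation=cv2.INTER_CUBIC)
cv2.imwrite("pics/cropA.png",np.hstack([c(a,365,190,100,160,3.7),c(b,165,230,100,160,3.7)]))
cv2.imwrite("pics/cropB.png",c(a,180,190,160,110,5))
cv2.imwrite("pics/cropC.png",c(b,280,150,150,120,5))
E
```

```text
(no output)
```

View pics/cropA.png

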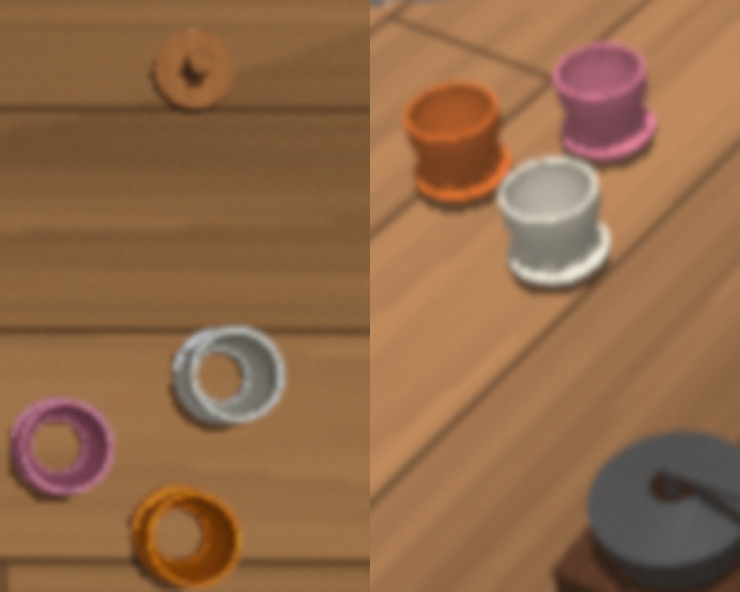

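View pics/cropB.png

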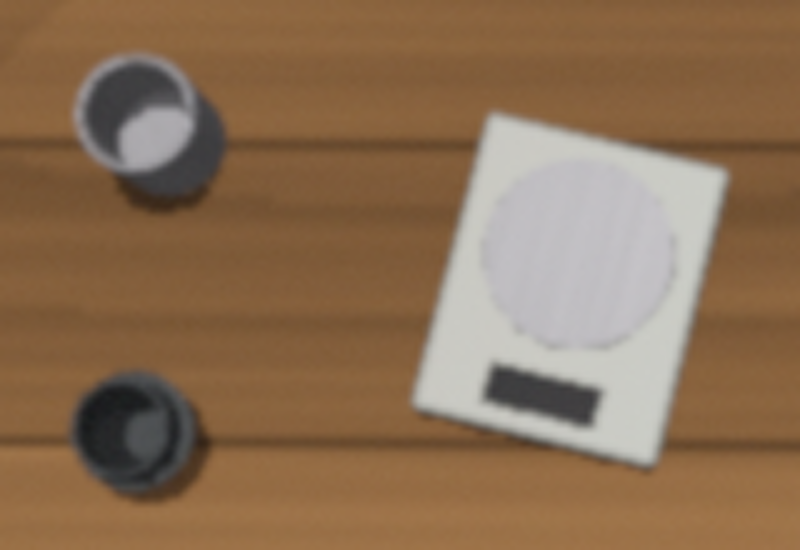

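View pics/cropC.png

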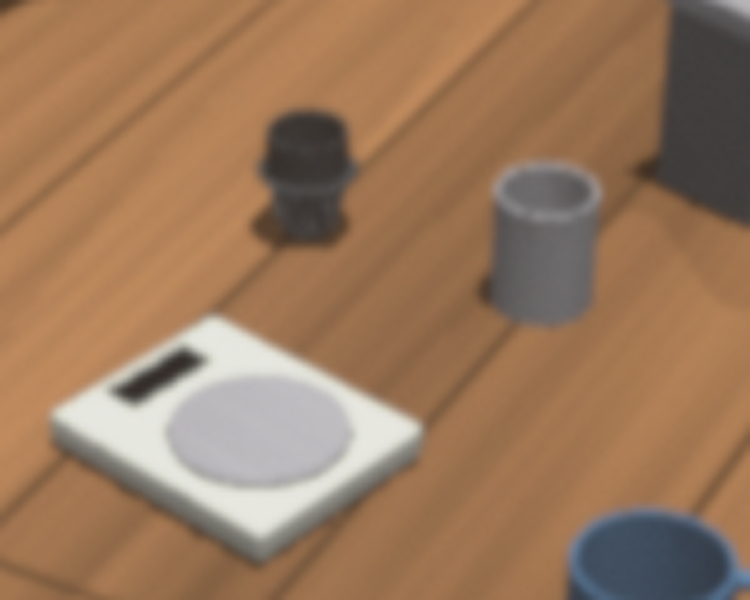

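The crop confirms the white dripper at top (427,292), scene (214,290): banded mouth, tapered cone and flat bottom flange. Next I'll locate everything by fitting projected profile silhouettes in both views.

```bash
cat > vis.py <<'E'
import cv2,numpy as np
from scipy.optimize import minimize
PROF={ # (z,d)
'cup':[(0,60),(75,60)],
'dripper':[(0,42),(12,42),(12,66),(16,66),(16,44),(46,62),(64,62)],
'filter':[(0,32),(40,51),(40,62),(43,62),(43,50),(69,50)],
'lid':[(0,34),(8,34),(8,58),(13,58),(13,20),(41,20)],
'pan':[(24.5,100),(27,100)],
'mug':[(0,80),(85,80)]}
def proj(c,P):
    f=240/np.tan(np.radians(c['vertical_fov'])/2)
    X=np.asarray(P)@np.array(c['R']).T+np.array(c['t'])
    return np.c_[f*X[:,0]/X[:,2]+c['cx'],f*X[:,1]/X[:,2]+c['cy']]
def ray(c,u,v,z):
    f=240/np.tan(np.radians(c['vertical_fov'])/2);R=np.array(c['R'])
    d=R.T@np.array([(u-c['cx'])/f,(v-c['cy'])/f,1]);o=-R.T@np.array(c['t'])
    return (o+d*(z-o[2])/d[2])[:2]
A=np.linspace(0,2*np.pi,60)
def circ(x,y,z,d): return np.c_[x+d/2*np.cos(A),y+d/2*np.sin(A),0*A+z]
def sil(c,name,x,y,z0=0,S=8,win=None):
    u0,v0,w,h=win
    m=np.zeros((h*S,w*S),np.uint8); pr=PROF[name]
    for (za,da),(zb,db) in zip(pr[:-1],pr[1:]):
        p=proj(c,np.r_[circ(x,y,z0+za/1e3,da/1e3),circ(x,y,z0+zb/1e3,db/1e3)])
        p=(p-[u0,v0]+.5)*S-.5
        cv2.fillConvexPoly(m,cv2.convexHull((p*16).round().astype(np.int32)),255,shift=4)
    return m
E
cat > loc.py <<'E'
from cell import arm
from vis import *
tc=arm.calibration("top");sc=arm.calibration("scene")
I={'top':cv2.imread("pics/top0.png"),'scene':cv2.imread("pics/scene0.png")};C={'top':tc,'scene':sc}
g={'cup':(207,212,75),'dripper':(427,291,62),'filter':(205,275,60),'lid':(417,209,13),'pan':(295.5,240.5,27),'mug':(322,138,85)}
tiles=[]
for n,(u,v,z) in g.items():
    x0,y0=ray(tc,u,v,z/1e3); W={};F={}
    for k in C:
        p=proj(C[k],[[x0,y0,.03]])[0]; w=(int(p[0])-35,int(p[1])-35,70,70);W[k]=w
        im=I[k][w[1]:w[1]+70,w[0]:w[0]+70]
        s=cv2.resize(sil(C[k],n,x0,y0,0,8,w),(70,70),interpolation=cv2.INTER_AREA)>127
        m=np.full((70,70),cv2.GC_PR_BGD,np.uint8); k3=np.ones((3,3),np.uint8)
        s=s.astype(np.uint8)
        m[cv2.dilate(s,k3,iterations=7)==0]=0; m[s>0]=3; m[cv2.erode(s,k3,iterations=4)>0]=1
        cv2.grabCut(im,m,None,np.zeros((1,65)),np.zeros((1,65)),6,cv2.GC_INIT_WITH_MASK)
        F[k]=((m==1)|(m==3)).astype(float)
    def cost(p,ks=('top','scene')):
        return sum(np.abs(cv2.resize(sil(C[k],n,p[0]/100,p[1]/100,0,8,W[k]),(70,70),interpolation=cv2.INTER_AREA)/255.-F[k]).sum() for k in ks)
    for ks in (('top',),('scene',),('top','scene')):
        r=minimize(cost,[x0*100,y0*100],args=(ks,),method='Nelder-Mead',options=dict(initial_simplex=[[x0*100,y0*100],[x0*100+.8,y0*100],[x0*100,y0*100+.8]],xatol=.005,fatol=.01))
        print(n,ks,(r.x*10).round(1),round(r.fun,1),[int(F[k].sum()) for k in ks])
    x,y=r.x/100
    row=[]
    for k in C:
        w=W[k]; t=cv2.resize(I[k][w[1]:w[1]+70,w[0]:w[0]+70],None,fx=4,fy=4,interpolation=cv2.INTER_CUBIC)
        cs,_=cv2.findContours(sil(C[k],n,x,y,0,4,w),0,2); cv2.drawContours(t,cs,-1,(0,255,0),1)
        row.append(t[40:-40,40:-40])
    tiles.append(np.vstack(row))
cv2.imwrite("pics/fitA.png",np.hstack(tiles[:3]));cv2.imwrite("pics/fitB.png",np.hstack(tiles[3:]))
E
python3 loc.py
```

```text
cup ('top',) [559.2 287.1] 83.4 [710]
cup ('scene',) [558.8 288. ] 32.2 [657]
cup ('top', 'scene') [559.3 287.1] 117.5 [710, 657]
dripper ('top',) [ 368.1 -268.2] 25.8 [652]
dripper ('scene',) [ 367.  -267.7] 35.8 [836]
dripper ('top', 'scene') [ 367.6 -268.1] 65.9 [652, 836]
filter ('top',) [401.2 288.3] 28.2 [470]
filter ('scene',) [404.4 284. ] 83.2 [468]
filter ('top', 'scene') [402.1 288. ] 125.5 [470, 468]
lid ('top',) [ 583.3 -253.3] 31.7 [403]
lid ('scene',) [ 584.4 -254.3] 149.4 [290]
lid ('top', 'scene') [ 583.5 -253.6] 181.9 [403, 290]
pan ('top',) [495.9  65.8] 36.9 [1186]
pan ('scene',) [497.2  63.4] 22.3 [691]
pan ('top', 'scene') [496.1  65.1] 82.4 [1186, 691]
mug ('top',) [745.9  -1.4] 153.8 [1136]
mug ('scene',) [750.8  -5.1] 123.3 [1434]
mug ('top', 'scene') [748.5  -1.9] 319.8 [1136, 1434]
```

View pics/fitA.png

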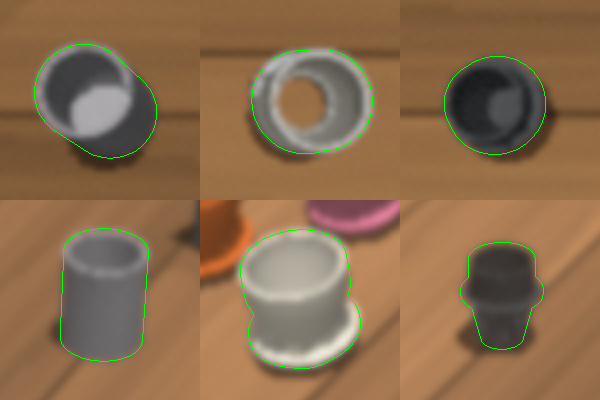

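View pics/fitB.png

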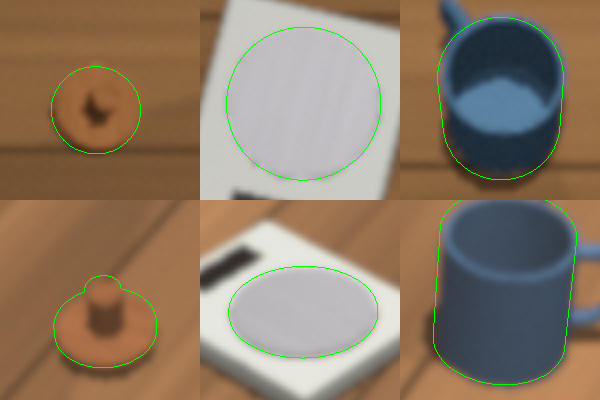

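The fits lie on the outlines, and the two views agree to 1–2 mm, with up to 5 mm on the weaker single-view fits. Next I'll check neighbour clearances and IK.

```bash
cat > h.py <<'E'
from cell import arm
import numpy as np, cv2
from vis import *
P=dict(cup=(.5593,.2873),dripper=(.3676,-.2681),filter=(.4018,.2880),lid=(.5834,-.2535),pan=(.4963,.0650))
PI=np.pi
def ori(deg): return [PI,0,np.radians(deg)]
def T(z): return z+.155   # TCP z for nominal grasp height
def snap(name):
    for n in("top","scene"):
        cv2.imwrite(f"pics/{name}_{n}.png",arm.get_image(n)[:,:,::-1])
def crop(name,n,u,v,w,h,s):
    im=cv2.imread(f"pics/{name}_{n}.png")[v:v+h,u:u+w]
    cv2.imwrite(f"pics/{name}_{n}_c.png",cv2.resize(im,None,fx=s,fy=s,interpolation=cv2.INTER_CUBIC))
def st(l): print(l,'t',round(arm.get_t(),1),'F',np.round(arm.get_force(),1),'op',round(arm.get_opening()*1e3,1),'p',np.round(arm.get_tcp_pos(),4))
E
python3 - <<'E'
from h import *
tc=arm.calibration("top")
for n,u,v,z in [('orange',416,334,.062),('pink',382,310,.062),('tin c1',120,163,.143),('tin c2',149,175,.143),('tin c3',135,205,.143),('tin c4',107,193,.143),('mill',505,192,.05)]: print(n,ray(tc,u,v,z).round(3))
for n,z in [('cup',.05),('dripper',.05),('filter',.065),('lid',.035),('pan',.21)]:
    for dz in(0,.12,.2):
        for yw in (-130,-85,-45,-23,0,50,90,140):
            q=arm.ik([*P[n],T(z+dz)],ori(yw)); 
            print(n,dz,yw,None if q is None else np.round(q,2)) if (q is None or yw in(50,)) else 0
E
```

```text
orange [ 0.262 -0.234]
pink [ 0.319 -0.152]
tin c1 [0.664 0.48 ]
tin c2 [0.635 0.408]
tin c3 [0.562 0.437]
tin c4 [0.591 0.506]
mill [ 0.621 -0.474]
cup 0 50 [0.47 0.29 0.02 1.3  0.   1.17]
cup 0.12 50 [0.47 0.26 0.22 1.53 0.   1.17]
cup 0.2 50 [0.47 0.28 0.4  1.69 0.   1.17]
dripper 0 50 [-0.63 -0.12 -0.42  1.28  0.    0.07]
dripper 0.12 50 [-0.63 -0.16 -0.21  1.51  0.    0.07]
dripper 0.2 50 [-0.63 -0.14 -0.04  1.67  0.    0.07]
filter 0 50 [ 0.62 -0.04 -0.31  1.3   0.    1.32]
filter 0.12 50 [ 0.62 -0.06 -0.1   1.53  0.    1.32]
filter 0.2 50 [ 0.62 -0.04  0.08  1.69  0.    1.32]
lid 0 50 [-0.41  0.31  0.02  1.28  0.    0.29]
lid 0.12 50 [-0.41  0.28  0.21  1.51  0.    0.29]
lid 0.2 50 [-0.41  0.3   0.39  1.66  0.    0.29]
pan 0 50 [ 0.13 -0.04 -0.03  1.58  0.    0.83]
pan 0.12 50 [0.13 0.01 0.26 1.82 0.   0.83]
pan 0.2 50 [0.13 0.1  0.51 1.99 0.   0.83]
```

```bash
python3 - <<'E'
from h import *
x,y=P['cup'];o=ori(-17)
arm.goto([x,y,T(.16)],o)
arm.move_linear([x,y,T(.050)],v=.12,guard=8)
arm.command_gripper(.05,30); st('grip')
arm.move_linear([x,y,T(.13)],v=.12); st('lift')
px,py=P['pan']
arm.goto([px,py,T(.13)],o); st('over')
snap('cupover')
crop('cupover','top',230,180,130,100,6);crop('cupover','scene',270,130,130,110,6)
E
```

```text
grip t 3.3 F [-0.3 -0.4  4.6] op 58.5 p [0.5595 0.2874 0.2059]
lift t 4.1 F [-0.5 -0.1 -2.1] op 58.1 p [0.5591 0.2872 0.2839]
over t 5.0 F [-0.4 -0.3 -2.6] op 57.7 p [0.4967 0.0656 0.285 ]
```

View pics/cupover_scene_c.png

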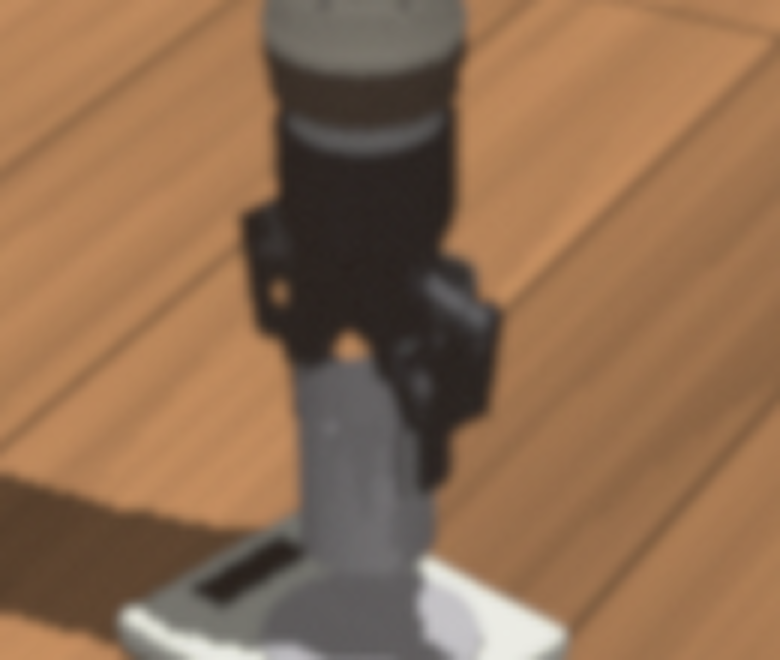

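View pics/cupover_top_c.png

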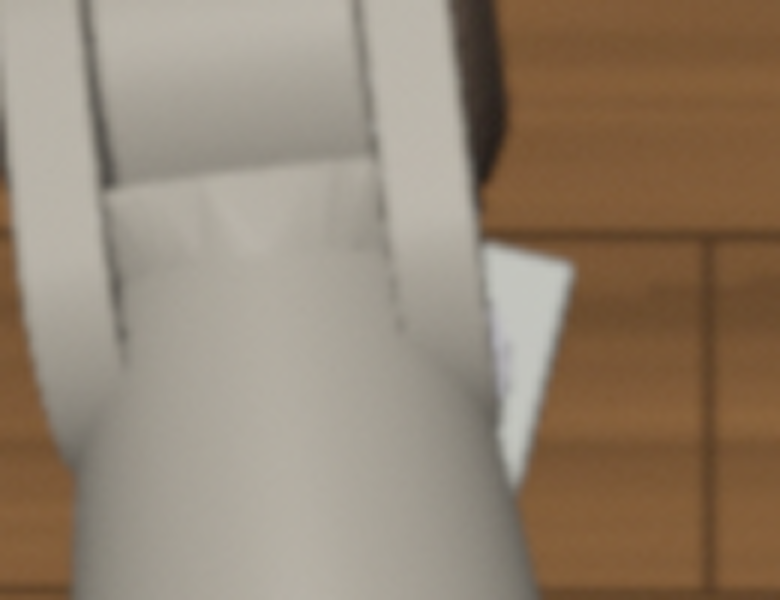

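The cup is held upright above the pan (scene ~(330,215)), so I'll lower it.

```bash
python3 - <<'E'
from h import *
px,py=P['pan']
arm.move_linear([px,py,.243],v=.08); arm.pause(.3); st('near')
print(arm.move_linear([px,py,.228],v=.02,guard=4)); st('touch')
arm.command_gripper(.085); arm.pause(.3); st('open')
arm.move_linear([px,py,T(.20)],v=.12)
x,y=P['dripper']
arm.goto([x,y,T(.20)],ori(50))
arm.pause(.2);snap('cupdone'); st('x')
crop('cupdone','top',230,180,130,100,6);crop('cupdone','scene',270,170,130,110,6)
E
```

```text
near t 6.1 F [-0.4  0.2 -1.9] op 57.9 p [0.4964 0.065  0.2434]
True
touch t 6.6 F [-0.3 -0.6  4.1] op 57.9 p [0.4962 0.065  0.2328]
open t 7.3 F [-0.3  0.5 -0.5] op 85.4 p [0.496  0.065  0.2321]
x t 10.5 F [-0.8  0.3  0.2] op 84.9 p [ 0.3678 -0.2679  0.355 ]
```

View pics/cupdone_scene_c.png

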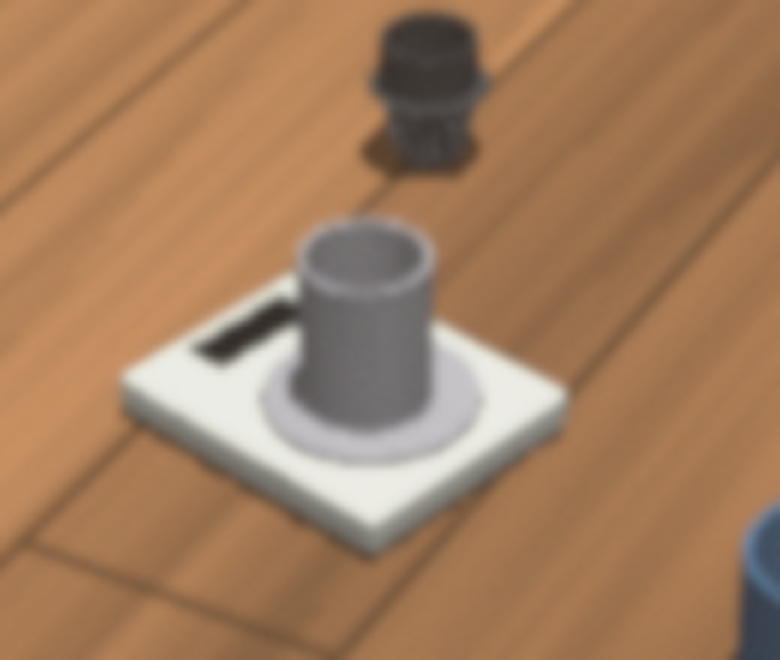

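View pics/cupdone_top_c.png

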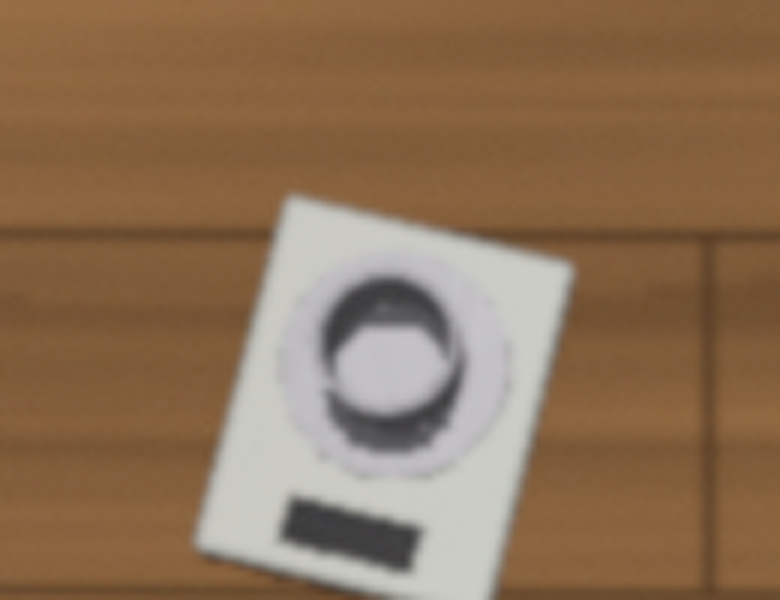

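The cup stands upright and centred on the pan (scene ~(331,222)), and contact came at the expected height. Next is the dripper, squeezed in two directions so it is centred in the jaws.

```bash
python3 - <<'E'
from h import *
x,y=P['dripper']
arm.command_gripper(.076,25)
print(arm.move_linear([x,y,T(.050)],ori(50),v=.1,guard=8)); st('down')
arm.command_gripper(.05,25); st('g1')
arm.command_gripper(.076)
arm.move_linear([x,y,T(.12)],ori(50),v=.12)
arm.goto([x,y,T(.12)],ori(-40))
print(arm.move_linear([x,y,T(.050)],ori(-40),v=.1,guard=8))
arm.command_gripper(.05,30); st('g2')
arm.move_linear([x,y,T(.20)],ori(-40),v=.12); st('lift')
px,py=P['pan']
arm.goto([px,py,T(.20)],ori(-40)); arm.pause(.2); st('over')
snap('dripover')
crop('dripover','scene',250,110,160,130,5)
crop('dripover','top',360,260,120,100,6)
E
```

```text
False
down t 12.4 F [-0.5  0.3  0.2] op 75.8 p [ 0.3678 -0.2683  0.2056]
g1 t 12.7 F [-1.1 -0.2  6.1] op 61.1 p [ 0.3678 -0.2682  0.2057]
False
g2 t 16.2 F [-1.1  1.2  5.6] op 61.7 p [ 0.3678 -0.2682  0.2061]
lift t 17.6 F [-0.6  0.4 -2.4] op 61.5 p [ 0.3675 -0.268   0.3542]
over t 19.2 F [-0.2 -1.2 -2.3] op 61.1 p [0.4963 0.064  0.3551]
```

View pics/dripover_scene_c.png

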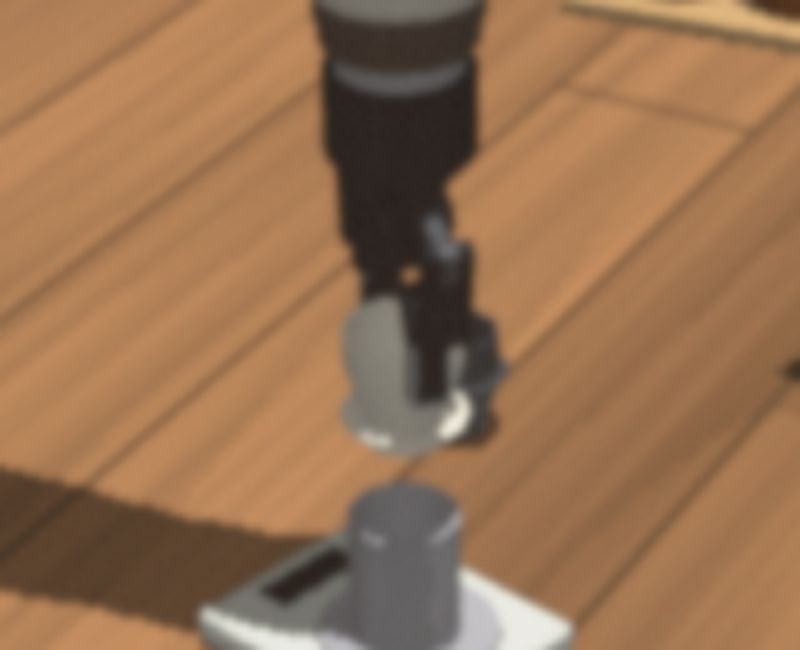

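View pics/dripover_top_c.png

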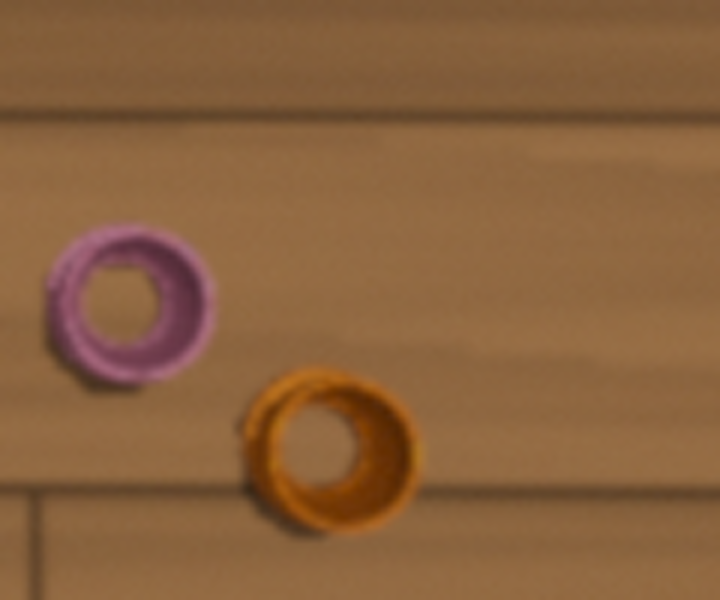

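The dripper is held level above the cup (scene ~(331,180)), and pink and orange are unmoved. Now I'll lower it.

```bash
python3 - <<'E'
from h import *
px,py=P['pan']
arm.move_linear([px,py,.314],v=.06); arm.pause(.3); st('near')
print(arm.move_linear([px,py,.291],v=.02,guard=4)); st('touch')
arm.pause(.2); arm.command_gripper(.085); arm.pause(.3); st('open')
arm.move_linear([px,py,.40],v=.12)
x,y=P['filter']
arm.goto([x,y,T(.22)],ori(50))
arm.pause(.2);snap('dripdone'); st('x')
crop('dripdone','top',230,180,130,100,6);crop('dripdone','scene',270,150,130,110,6)
E
```

```text
near t 20.4 F [ 1.1 -0.8 -2. ] op 61.4 p [0.4964 0.065  0.3143]
True
touch t 21.2 F [0.3 0.1 3.8] op 61.6 p [0.4962 0.065  0.2962]
open t 22.1 F [ 0.4  0.8 -0.8] op 84.9 p [0.4961 0.065  0.2953]
x t 24.4 F [-0.2 -0.5  0.3] op 85.1 p [0.4022 0.2874 0.375 ]
```

View pics/dripdone_scene_c.png

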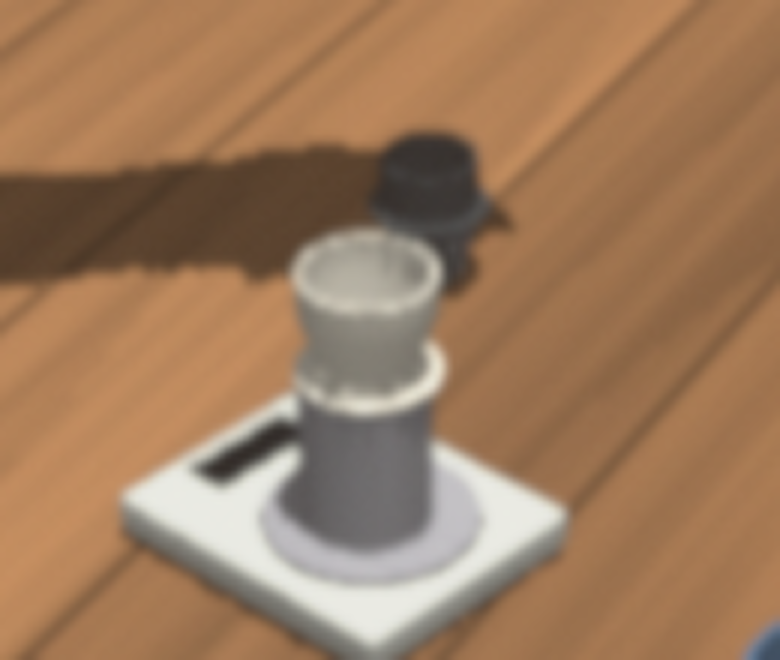

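View pics/dripdone_top_c.png

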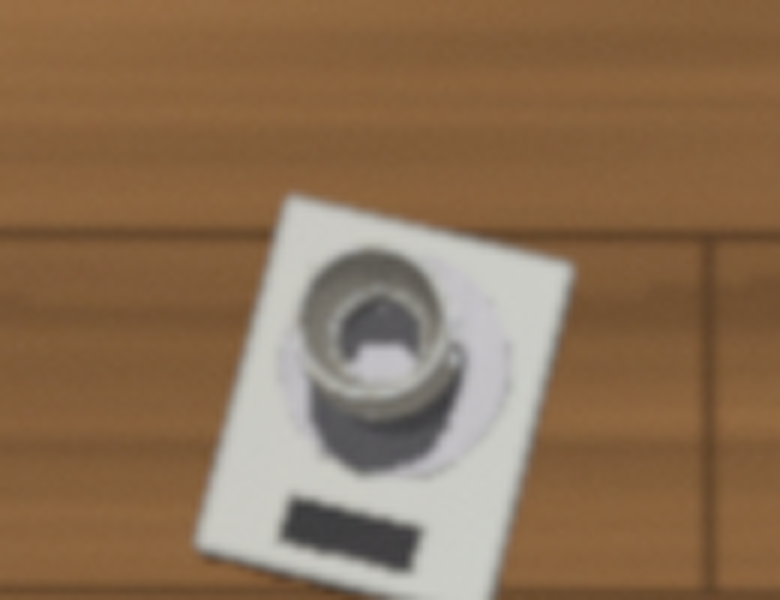

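The dripper is seated level on the cup (scene ~(331,205)), with contact at the expected height. Next is the filter, also squeezed twice.

```bash
python3 - <<'E'
from h import *
x,y=P['filter'];z=T(.064)
arm.command_gripper(.076,25)
print(arm.move_linear([x,y,z],ori(50),v=.1,guard=8)); st('down')
arm.command_gripper(.035,25); st('g1')
arm.command_gripper(.076)
arm.move_linear([x,y,T(.13)],ori(50),v=.12)
arm.goto([x,y,T(.13)],ori(-40))
print(arm.move_linear([x,y,z],ori(-40),v=.1,guard=8))
arm.command_gripper(.035,30); st('g2')
arm.move_linear([x,y,T(.245)],ori(-40),v=.12); st('lift')
px,py=P['pan']
arm.goto([px,py,T(.245)],ori(-40)); arm.pause(.2); st('over')
snap('filtover')
crop('filtover','scene',250,80,160,130,5)
E
```

```text
False
down t 26.4 F [ 0.  -0.4  0.1] op 76.0 p [0.402  0.2881 0.2196]
g1 t 26.8 F [-0.4 -0.5  6. ] op 49.8 p [0.4019 0.2881 0.2196]
False
g2 t 30.4 F [ 0.5 -0.5  6. ] op 48.4 p [0.402  0.2881 0.2199]
lift t 32.1 F [ 0.1  0.2 -1. ] op 48.5 p [0.4018 0.288  0.3993]
over t 33.2 F [-0.1 -0.5 -0.4] op 48.5 p [0.4961 0.0662 0.4   ]
```

View pics/filtover_scene_c.png

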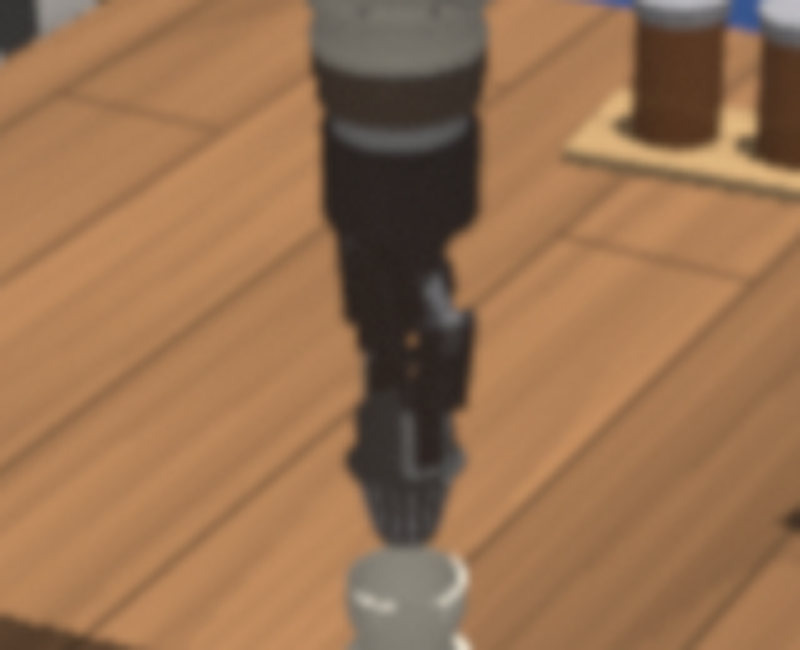

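The filter hangs straight over the dripper (scene ~(331,175)). I'll lower it slowly with a force guard.

```bash
python3 - <<'E'
from h import *
px,py=P['pan']
arm.move_linear([px,py,.380],v=.06); arm.pause(.3); st('near')
print(arm.move_linear([px,py,.329],v=.025,guard=4)); st('touch')
E
```

```text
near t 34.1 F [-0.6 -1.3 -1.9] op 48.3 p [0.4964 0.065  0.3803]
True
touch t 35.8 F [0.4 0.5 3.7] op 48.4 p [0.4963 0.065  0.3338]
```

Contact came at 0.3338 against 0.334 expected, so the filter is seated. I'll release it and look.

```bash
python3 - <<'E'
from h import *
px,py=P['pan']
arm.pause(.2); arm.command_gripper(.085); arm.pause(.3); st('open')
arm.move_linear([px,py,.43],v=.12)
x,y=P['lid']
arm.goto([x,y,T(.22)],ori(0))
arm.pause(.2);snap('filtdone'); st('x')
crop('filtdone','top',230,180,130,100,6);crop('filtdone','scene',270,130,130,110,6)
E
```

```text
open t 36.7 F [ 0.5  0.1 -0.7] op 84.9 p [0.4961 0.065  0.3329]
x t 39.2 F [ 0.4 -0.4  0.5] op 85.0 p [ 0.5835 -0.2528  0.3754]
```

View pics/filtdone_scene_c.png

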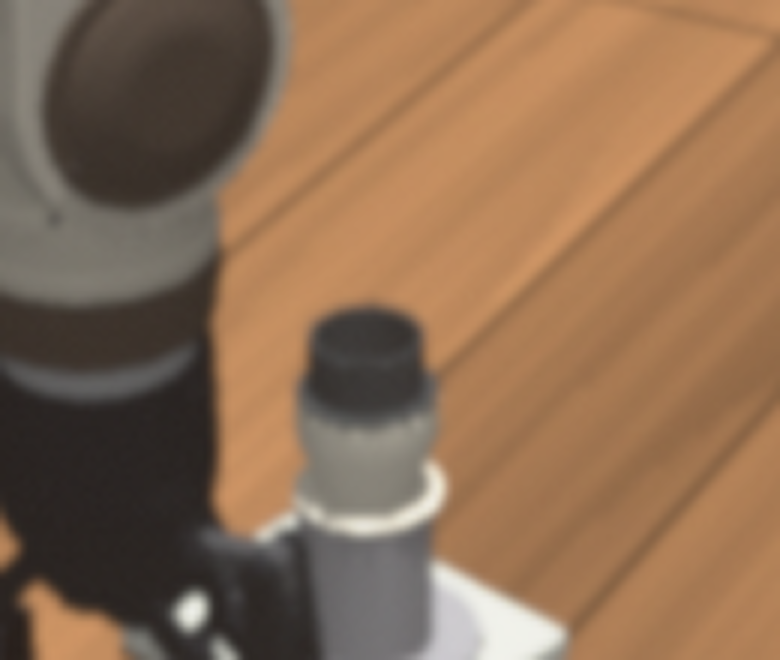

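View pics/filtdone_top_c.png

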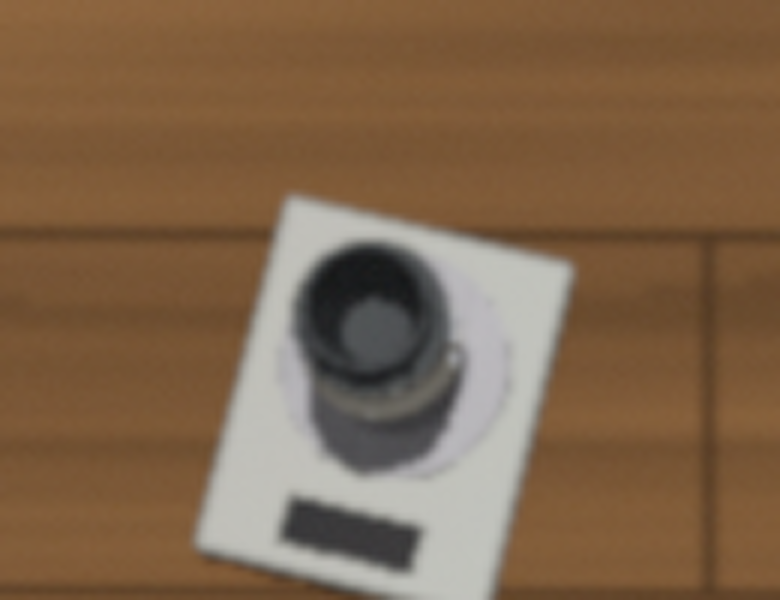

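The basket's lip lies level on the dripper rim (scene ~(331,198)). The last piece is the lid.

```bash
python3 - <<'E'
from h import *
x,y=P['lid'];z=T(.0345)
arm.command_gripper(.05,20)
print(arm.move_linear([x,y,z],ori(0),v=.1,guard=8)); st('down')
arm.command_gripper(.005,20); st('g1')
arm.command_gripper(.05)
arm.move_linear([x,y,T(.09)],ori(0),v=.12)
arm.goto([x,y,T(.09)],ori(60))
print(arm.move_linear([x,y,z],ori(60),v=.1,guard=8))
arm.command_gripper(.005,25); st('g2')
arm.move_linear([x,y,T(.25)],ori(60),v=.12); st('lift')
px,py=P['pan']
arm.goto([px,py,T(.25)],ori(20)); arm.pause(.2); st('over')
snap('lidover')
crop('lidover','scene',250,80,160,130,5)
E
```

```text
False
down t 41.7 F [-0.2  0.9 -0.1] op 50.0 p [ 0.5836 -0.2536  0.1901]
g1 t 42.1 F [-0.1 -0.2  2.2] op 19.1 p [ 0.5835 -0.2535  0.1898]
False
g2 t 45.1 F [-0.7  0.4  5.2] op 18.9 p [ 0.5836 -0.2536  0.1904]
lift t 47.1 F [ 0.1  0.3 -0.4] op 19.5 p [ 0.5834 -0.2535  0.4043]
over t 48.5 F [ 0.1 -0.3 -0.1] op 19.3 p [0.4967 0.0643 0.4048]
```

View pics/lidover_scene_c.png

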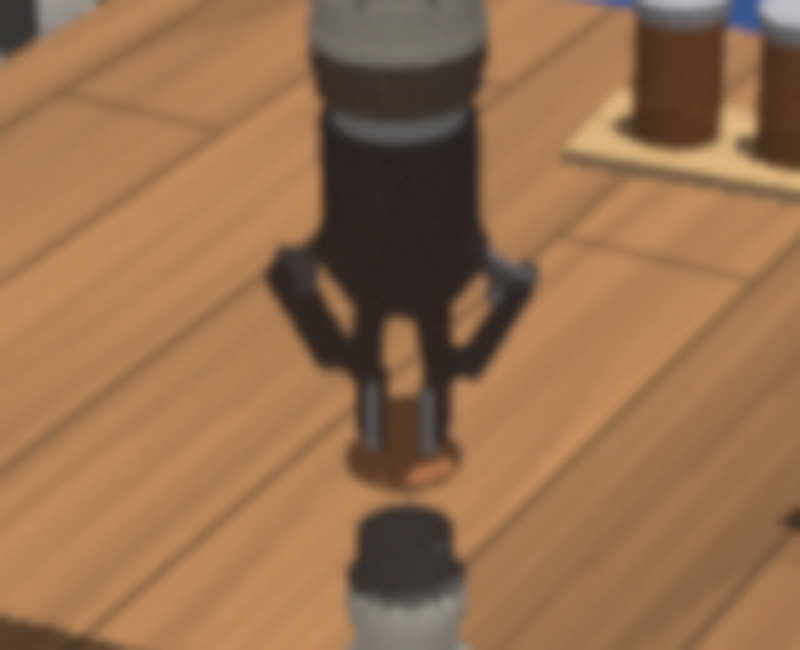

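The lid is gripped level by the knob (scene ~(331,170)) above the basket. It should seat at TCP z ≈ 0.3652.

```bash
python3 - <<'E'
from h import *
px,py=P['pan']
arm.move_linear([px,py,.379],v=.05); arm.pause(.3); st('near')
print(arm.move_linear([px,py,.3605],v=.02,guard=3)); st('touch')
E
```

```text
near t 49.6 F [-0.1  0.5 -0.7] op 19.2 p [0.4963 0.065  0.3793]
True
touch t 50.3 F [0.3 0.7 5.6] op 18.8 p [0.4963 0.065  0.3653]
```

```bash
python3 - <<'E'
from h import *
px,py=P['pan']
arm.pause(.2); arm.command_gripper(.05); arm.pause(.3); st('open')
arm.move_linear([px,py,.46],v=.12)
arm.movej([1.28,.087,.176,1.66,0,1.571])
arm.pause(.3);snap('done'); st('x')
crop('done','top',230,180,130,100,6);crop('done','scene',270,130,130,110,6)
E
```

```text
open t 51.2 F [-0.9  0.7  0.2] op 49.9 p [0.4963 0.065  0.3647]
x t 54.6 F [ 0.4  0.4 -0.8] op 50.0 p [0.1579 0.5268 0.4047]
```

View pics/done_scene_c.png

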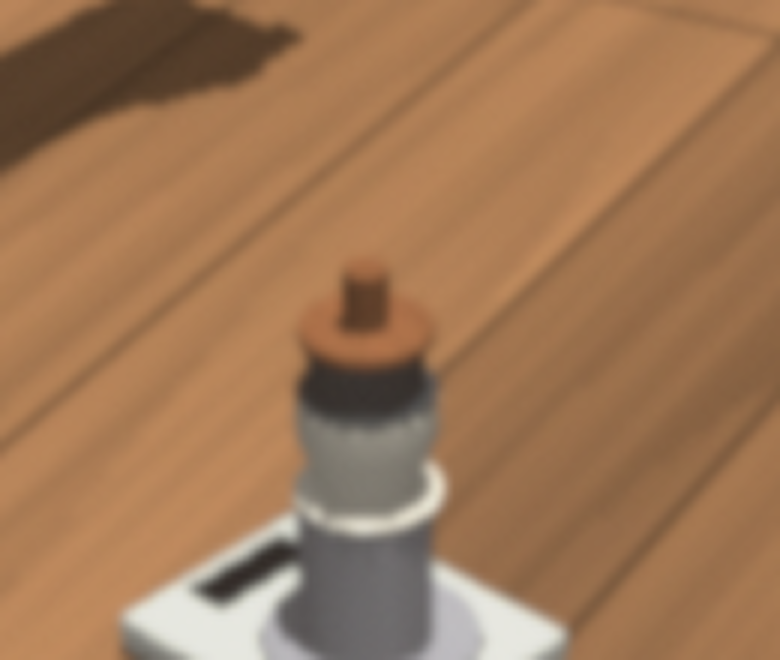

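View pics/done_top.png

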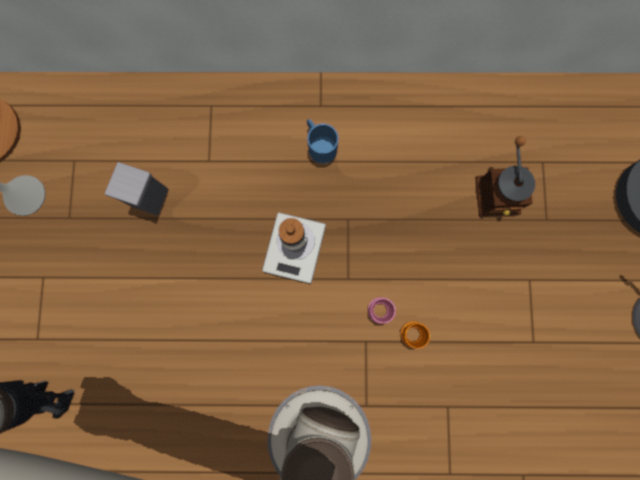

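The stack is straight and complete (top ~(292,235)). The mill, tin, mug and both look-alikes are where they started.

```bash
python3 -c "
from cell import arm
arm.hand_in(); print(arm.get_t())"
```

```text
the job is handed in; nothing more can be done
the job is handed in; nothing more can be done
```

The coffee stack is on the scale in the order you asked: cup, white dripper, filter basket, then lid. I let go of each piece before fetching the next, and handed in at about 55 s.

- **Seating:** each piece touched down within about 0.5 mm of its expected seated height, with force changes of about 6–7 N.
- **Last pictures:** the stack looks upright and level in the middle of the pan. The mill, tin, mug and the pink and orange look-alikes are where they started. The robot was parked clear, touching nothing.
- **Disagreements:** no check on the finished stack failed. In the first measurements, the two cameras differed by up to about 5 mm for the filter and 3 mm for the pan. I used the combined fits, and squeezed the dripper, filter and lid in two directions to centre them in the jaws.

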